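Pull test of a pendant-lamp spring

TASK

Run the pull test on the spring of a hanging lamp: first zero the readout by twisting the knob on its box clockwise to its stop and letting it spring back, then take the tester's handle, pull it straight out until the pointer on its side lines up with the clamped mark (within 5 mm), and keep it there. The spring pulls back all the time, so the program finishes while still gripping the handle and holding it at the mark; leave the loose things on the bench alone.

Things in the scene. Friction and masses are not known exactly. Their poses are not given: they have to be found in the camera images.
- knob_grip (a point): Black knob on top of the white readout box (130 x 120 x 55 mm high, fixed to the bench; it and the tester are each on the left or on the right). The knob is an upright bar 42 mm long, 14 mm thick and 32 mm high on a disc 44 mm across and 8 mm high. This point lies on its vertical turning axis, 10 mm below its top (top 98 mm above the bench) and 20 mm above the disc. The x axis lies along the bar and turns with it, y across its 14 mm, z up.
- zero_knob (a joint): Turn of the knob: 0 rad at rest, growing clockwise seen from above, stop at 1.2 rad. Its spring returns it to 0 when let go (0.03 N m at rest to 0.17 N m at the stop).
- pull_slide: Sliding carriage of the pull tester with a steel D-shaped handle, pulled back by the lamp's spring. The tester is a grey bed 330 x 150 mm, fixed to the bench, with a brass spring canister at its rear end. Origin at bench height below the handle; its x axis points from the handle to the canister, y towards the scale strip, z up. It is pulled along its own -x (roughly towards the robot), at most 100 mm; force 3.3 N at rest plus 1.1 N per 10 mm.
- handle_grip (a point): Middle of the handle's round cross bar: 12 mm thick, along y between two 12 mm posts 80 mm apart (centres), 78 mm above the bench; open underneath down to the carriage's top at 34 mm. At rest it is clear along x on both sides for 80 mm above the 38 mm level; a plate 62 mm high stands 85 mm behind it, then the canister and its strap (80 mm high). Same axes as the slide; moves with it.
- pointer (a point): Tip of the pointer, an upright dark steel fin 5 mm thick (along x), 24 mm high (top 46 mm above the bench), on the slide's +y side, 62 mm to the side of the handle's middle, 27 mm above the bench, over the scale strip. Same axes as the slide; it moves with it.
- mark_tip (a point): The mark: a dark steel block 22 x 14 x 20 mm with an upright fin 5 mm thick (along x), top 56 mm above the bench, clamped on the scale strip 40 to 75 mm from the resting pointer towards -x. The point lies on the fin's middle plane, on the pointer's path, 27 mm above the bench; same axes as the slide. Lined up: pointer and mark_tip have the same x. The pointer passes the block without touching.
- canopy: Loose brass lamp canopy, a low cone 84 mm across and 36 mm high, on the robot's side of the readout box; leave alone. Origin under its centre.
- lampholder: Loose white ceramic lampholder, 48 mm across, 56 mm high, beyond the readout box; leave alone. Origin under its centre.
- driver: Loose screwdriver, 180 mm long, far on the right; leave alone. Origin under its middle.
- jar: Loose amber jar 60 mm across, 70 mm high, far on the left; leave alone. Origin under its centre.

How it is judged:
On the way, in this order (a step that is already met when the one before it is completed fails the run):
1. the knob is twisted to its stop (value of joint zero_knob above 1.1 rad), for 0.1 s.
2. the knob has sprung back home (value of joint zero_knob below 0.1 rad), for 0.2 s.
3. the handle is pulled out to the mark and held there (x of pointer in the frame of mark_tip between -0.005 and 0.005 m and contact force between the fingers and pull_slide above 2 N), for 0.3 s.
At the end, for the whole second after the job is handed in: The pointer is within 5 mm of the mark along the slide's travel and still (under 10 mm/s), the fingers hold the slide against its spring (contact force over 2 N), and the knob is back within 0.1 rad of rest (all of step 3 and value of joint zero_knob below 0.1 rad and linear speed of pull_slide below 0.01 m/s); the arm keeps its last pose, push and grip.
It fails at once if the canopy is displaced by more than 25 mm (distance of canopy from where it was at the start of the episode above 0.025 m).
It fails at once if the lampholder is displaced by more than 25 mm (distance of lampholder from where it was at the start of the episode above 0.025 m).
It fails at once if the driver is displaced by more than 25 mm (distance of driver from where it was at the start of the episode above 0.025 m).
It fails at once if the jar is displaced by more than 25 mm (distance of jar from where it was at the start of the episode above 0.025 m).
It also fails if it takes over 50 s, if anything falls off the work surface, if the arm or the gripper's body presses on something with over 40 N, if the wrist force passes 120 N, or if a joint passes its speed limit or range.

ROBOT

A 7-joint arm with a two-finger parallel gripper is mounted at the origin on the work surface. World frame = base frame: x ahead of the robot, y to its left, z up, the work surface at z = 0. Lengths are in m, angles in rad, forces in N, time in s.
With the tool pointing down it reaches from about 0.375 to 0.925 m from the base axis. Payload 3.1 kg.
Tool frame: the origin (TCP) lies midway between the tips of the shut fingers; the grasp point (between the pads) lies 19 mm behind it; z points along the fingers, y is the line along which they close (so a half turn about z gives the same grasp; the last joint's range is limited). The gripper opens to 85 mm and grips with 20 to 120 N. Pads are 22 mm wide; open, the fingers measure 114 mm over their backs; the gripper's body (76 mm by 85 mm) begins 54 mm behind the grasp point. The pads swing forward as they close: fully open they stand 13 mm farther back than shut.
Start: joints at [-1.439, 0.383, 0.044, 1.598, -0.018, 1.161, -0.05], TCP at [0.148, 0.633, 0.231] pointing down, gripper open.
Joint ranges: [-2.61, 2.61], [-0.41, 2.15], [-1.48, 1.57], [0, 2.5], [-1.57, 4.71], [0.05, 1.97], [-2.85, 2.85]. Speed limits (rad/s): [2.79, 2.79, 3.14, 3.14, 3.14, 3.14, 3.14].

INTERFACE

Orientations are given as a unit quaternion [x, y, z, w].
In Python, from plant import r gives the robot as it stands.
- The arm moves only by the shell command python3 -m jog 'ROWS'. ROWS is JSON, a list of rows, each a list of 7 numbers: the shift along the tool's x, y, z in m, then the turn, a rotation vector about the tool's x, y, z in degrees, then the finger opening in m, from 0 to 0.0854. In form: [[tx, ty, tz, rx, ry, rz, fingers], ...]. A call has 1 to 8 rows; each row shifts and turns the commanded pose from where the row before left it, along the tool's axes as they then stand; what a row does not reach is not made up. A row lasts 1/12 s, in which the tool goes at most 41.7 mm and 7.16 degrees, less where a joint would pass 70% of its speed; a pose out of reach is approached as far as the arm can. A call is refused whole if a number of a shift passes 0.0417 or a number of a turn 7.16, either way. A call with a gripper value outside its range is refused whole. The fingers move at their own pace and stop on an object; the grip force is fixed at half the most. Time passes only in rows, so rows that do not move let the fingers close. It gives the time, the measured TCP pose, the force, the opening and the grip force at its end, in the units of the state.
- r.get_state(): the state, without advancing time (a new reading comes with each control period).
- r.get_image(name): name is "scene" or "top" or "wrist"; returns the picture (420x560x3 uint8, red, green, blue); there is no depth.
- r.get_calibration(name): a dict with "fx", "fy", "cx", "cy" (pixels), "origin" and "attitude" of the camera in the world; the wrist camera has in their place "hand_eye" (4x4, takes a point from camera to tool coordinates, whose origin is the TCP and whose axes are the flange's). Camera axes: x right, y down, z forward; pixel columns grow to the right and rows downward; lengths in m; the calibration is good to about 2 mm. A picture is of the moment at which its call begins: read the wrist's pose just before it. get_calibration takes no time and is no camera call.
- r.job_done(): hands the job in; it is judged then, once.
The state is a dict: "time": time; "q": joint angles; "joint_vel": joint speeds; "tau": joint torques, N m; "tcp_pos": TCP position; "ee_rot": TCP orientation; "ft_force": force on the tool from outside, world axes, zero at the start; "moment": the same for the moment, N m; "width": opening from 0.0 (shut) to 1.0 (fully open); "grip_force": force on a finger pad.
Only numpy, scipy, OpenCV 4.12 (cv2) and the standard library are available. Lean on these libraries where they do the work, as an engineer would, in place of code of your own. Each camera call takes 0.05 s, during which the arm holds its last target. There are 200 camera calls.

## Working session

There is one attempt and no reset: what is moved stays moved. The work goes in short steps, Python scripts to look and compute and a shell command to move; the robot and the scene stay as the last step left them, time stands still between calls to the robot, and variables do not carry over. Pictures are saved under pics/ and viewed, at most 13 in all, crops included, and the job is handed in when it is done.

```bash
ls; mkdir -p pics
python3 - <<'E'
from plant import r
import cv2
s=r.get_state(); print({k:s[k] for k in s})
for n in("scene","top"):
    cv2.imwrite(f"pics/{n}0.png",cv2.cvtColor(r.get_image(n),cv2.COLOR_RGB2BGR)); print(n,r.get_calibration(n))
print(r.get_calibration("wrist"))
E
```

```text
pics
{'time': 0.0, 'q': array([-1.43874948,  0.38385848,  0.04382266,  1.59954427, -0.0178881 ,
        1.16117116, -0.04989111]), 'joint_vel': array([-8.84751695e-04, -8.06995497e-04,  1.94433852e-04, -4.84296757e-05,
        6.96234371e-05,  3.98494110e-04, -4.00220186e-04]), 'tau': array([ 8.21996082e-05, -4.33464289e+01,  1.02420107e+00, -2.49508524e+01,
        1.05309044e-02,  1.14077108e-02, -4.47019147e-06]), 'tcp_pos': array([0.14787996, 0.63201104, 0.22988556]), 'ee_rot': array([ 1.14618678e-01,  9.93408719e-01, -1.29231756e-03, -7.53080469e-05]), 'ft_force': array([ 0.06355103,  0.37377547, -0.00793957]), 'moment': array([-0.08629507, -0.07395423, -0.01182543]), 'grip_force': 0.0, 'width': 0.9957247564868628}
scene {'fx': 475.43671751308244, 'fy': 475.43671751308244, 'cx': 275.15411138725835, 'cy': 202.0542180294048, 'origin': array([ 1.36331394, -0.50897007,  0.90906888]), 'attitude': array([ 0.8130059 ,  0.41290368, -0.19355306, -0.36203477])}
top {'fx': 466.5089624688508, 'fy': 466.5089624688508, 'cx': 274.4584889520048, 'cy': 204.77000811529356, 'origin': array([ 0.4899089 , -0.01056809,  1.27560014]), 'attitude': array([ 0.70963338, -0.7030566 ,  0.03266325, -0.03263414])}
{'fx': 301.8870241375102, 'fy': 301.8870241375102, 'cx': 278.3035319343929, 'cy': 212.97535279736582, 'hand_eye': array([[ 8.08036860e-04, -9.59353800e-01, -2.82204950e-01,
         7.27452730e-02],
       [ 9.99999647e-01,  8.40529737e-04,  5.92185629e-06,
         4.66599186e-04],
       [ 2.31520498e-04, -2.82204855e-01,  9.59354140e-01,
        -1.43125754e-01],
       [ 0.00000000e+00,  0.00000000e+00,  0.00000000e+00,
         1.00000000e+00]])}
```

View pics/top0.png

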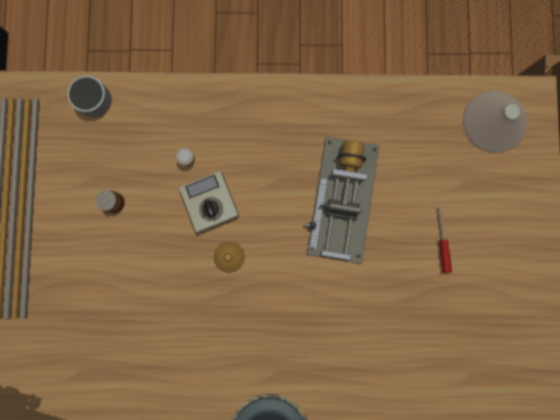

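View pics/scene0.png

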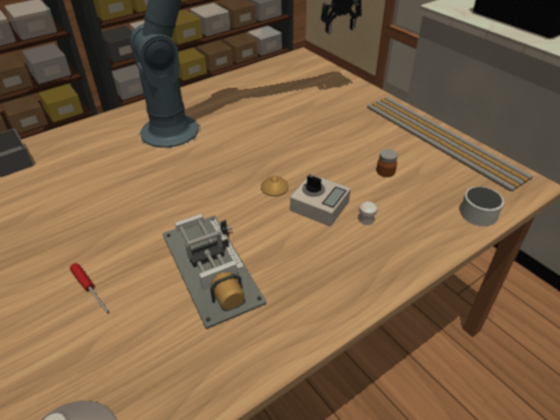

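The top view shows the readout box at (209,203), with its knob at (211,208) and the canopy at (229,257). The tester is at (343,200), with its handle at about (343,208) and the mark at about (310,226). I'll enlarge both next.

```bash
cat > h.py <<'E'
import numpy as np,cv2
from scipy.spatial.transform import Rotation as R
from plant import r
def cam(n):
    c=r.get_calibration(n)
    if n=="wrist":
        s=r.get_state(); T=np.eye(4);T[:3,:3]=R.from_quat(s["ee_rot"]).as_matrix();T[:3,3]=s["tcp_pos"]
        M=T@np.array(c["hand_eye"]); return c,M[:3,:3],M[:3,3]
    return c,R.from_quat(c["attitude"]).as_matrix(),np.array(c["origin"])
def ray(C,u,v,z):
    c,A,o=C
    d=A@np.array([(u-c["cx"])/c["fx"],(v-c["cy"])/c["fy"],1]); return o+d*(z-o[2])/d[2]
def proj(C,p):
    c,A,o=C
    q=A.T@(np.array(p)-o); return np.array([c["fx"]*q[0]/q[2]+c["cx"],c["fy"]*q[1]/q[2]+c["cy"]])
E
python3 - <<'E'
import cv2,numpy as np
i=cv2.imread("pics/top0.png")
a=cv2.resize(i[165:245,170:250],(400,400),interpolation=cv2.INTER_CUBIC)
b=cv2.resize(i[185:265,295:375],(400,400),interpolation=cv2.INTER_CUBIC)
cv2.imwrite("pics/crop1.png",np.hstack([a,b]))
E
```

```text
(no output)
```

View pics/crop1.png

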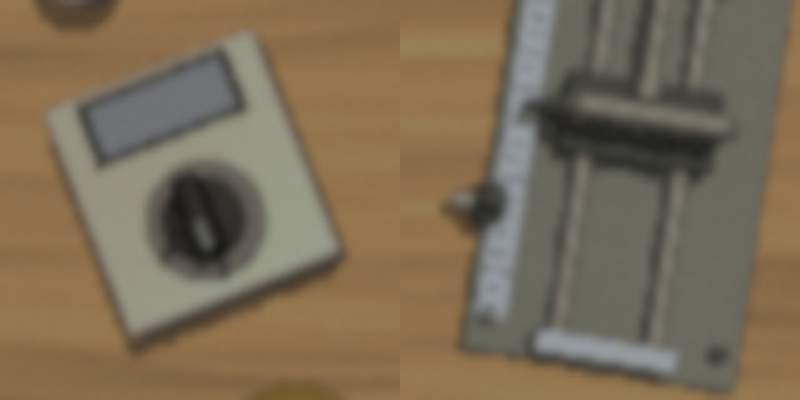

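The left crop shows the knob bar centred at (205,218), pointing roughly along the box axis. The right crop shows the handle bar from (580,100) to (730,125), the pointer tip near (530,108) and the mark at (480,203).

Run:
```python
from h import *
C=cam("top")
L=lambda x,y,z:ray(C,170+x/5,165+y/5,z).round(4)
Q=lambda x,y,z:ray(C,295+(x-400)/5,185+y/5,z).round(4)
print("knob",L(205,218,.098)); print("disc",L(207,220,.063))
a,b=L(48,115,.055),L(133,345,.055);d=b-a;print("box ang",np.degrees(np.arctan2(-d[1],-d[0])))
a,b=Q(580,100,.084),Q(730,125,.084);d=a-b;print("handle",(a+b)/2,np.linalg.norm(d),"y axis ang",np.degrees(np.arctan2(d[1],d[0])))
print("pointer",Q(530,108,.046),"mark",Q(485,203,.056))
s=r.get_state();m=R.from_quat(s["ee_rot"]).as_matrix();print(m.round(3),s["tcp_pos"])
k=L(207,220,.063); print("canopy",ray(C,229,257,.02),"knob in tool",m.T@(k-s["tcp_pos"]))
```

```text
knob [0.5878 0.1505 0.098 ]
disc [0.5896 0.1543 0.063 ]
box ang 21.62097676628017
handle [ 0.595   -0.19355  0.084  ] 0.07786173643067565 y axis ang 80.98529196283495
pointer [ 0.6001 -0.1333  0.046 ] mark [ 0.5491 -0.1088  0.056 ]
[[-0.974  0.228 -0.   ]
 [ 0.228  0.974 -0.002]
 [-0.    -0.002 -1.   ]] [0.1478699  0.63207314 0.22997627]
canopy [0.46477838 0.11022054 0.02      ] knob in tool [-0.53889229 -0.36423084  0.1679426 ]
```

```bash
python3 -m jog '[[-0.030,-0.020,0,0,0,0,0.085],[-0.030,-0.020,0,0,0,0,0.085],[-0.030,-0.020,0,0,0,0,0.085],[-0.030,-0.020,0,0,0,0,0.085],[-0.030,-0.020,0,0,0,0,0.085],[-0.030,-0.020,0,0,0,0,0.085],[-0.030,-0.020,0,0,0,0,0.085],[-0.030,-0.020,0,0,0,0,0.085]]'
python3 -m jog '[[-0.030,-0.020,0,0,0,0,0.085],[-0.030,-0.020,0,0,0,0,0.085],[-0.030,-0.020,0,0,0,0,0.085],[-0.030,-0.020,0,0,0,0,0.085],[-0.030,-0.020,0,0,0,0,0.085],[-0.030,-0.020,0,0,0,0,0.085],[-0.030,-0.020,0,0,0,0,0.085],[-0.030,-0.020,0,0,0,0,0.085]]'
python3 -m jog '[[-0.030,-0.020,0,0,0,0,0.085],[-0.030,-0.020,0,0,0,0,0.085],[0,0,0,0,0,-7,0.085],[0,0,0,0,0,-7,0.085],[0,0,0,0,0,-7,0.085],[0,0,0,0,0,-7,0.085],[0,0,0,0,0,-7,0.085],[0,0,0,0,0,0,0.085]]'
python3 - <<'E'
from h import *
C=cam("wrist"); i=r.get_image("wrist"); np.save("w1.npy",np.array([*C[1].ravel(),*C[2]]))
cv2.imwrite("pics/w1.png",cv2.cvtColor(i,cv2.COLOR_RGB2BGR))
E
```

```text
time: 0.77
tcp_pos: [0.346, 0.4206, 0.2308]
ee_rot: [0.115, 0.993, -0.0, -0.0]
ft_force: [1.4, 1.0, -0.4]
width: 0.998
grip_force: 0.0
time: 1.43
tcp_pos: [0.543, 0.2105, 0.2308]
ee_rot: [0.115, 0.993, -0.0, -0.0]
ft_force: [0.3, 0.3, 0.1]
width: 0.997
grip_force: 0.0
time: 2.1
tcp_pos: [0.5914, 0.1592, 0.2306]
ee_rot: [-0.19, 0.982, 0.0, -0.001]
ft_force: [-0.2, -0.7, -0.9]
width: 0.995
grip_force: 0.0
```

View pics/w1.png

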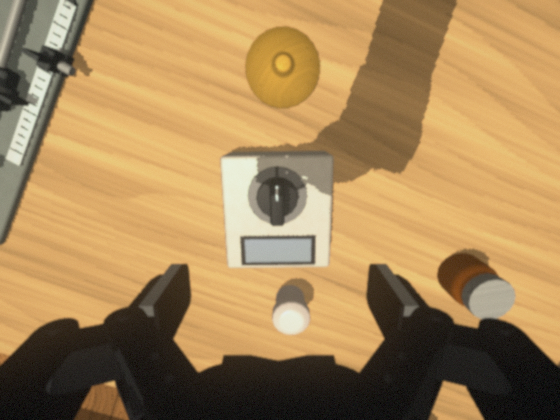

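The wrist view shows the knob bar upright in the picture at column 277 (rows ~176–224). The dial ring is centred at (277,195), the box edges are nearly aligned with the picture, and the canopy at (283,67) is clear.

```bash
python3 - <<'E'
from h import *
C=cam("wrist");s=r.get_state();m=R.from_quat(s["ee_rot"]).as_matrix();t=s["tcp_pos"]
k=ray(C,277,195,.0555); print("ring",k, "tool",m.T@(k-t))
x=m.T[0]; 
for e in(-.021,.021):
  for z in(.066,.098): print(e,z,proj(C,[k[0]+e*np.cos(np.radians(21.6)),k[1]+e*np.sin(np.radians(21.6)),z]).round(1))
c=[ray(C,u,v,.055) for u,v in((221,157),(332,155),(230,267),(329,266))]
for i,j in((0,1),(2,3),(2,0),(3,1)): d=c[i]-c[j];print(np.linalg.norm(d),np.degrees(np.arctan2(d[1],d[0])))
print("box centre",sum(c)/4, "tool y ang",np.degrees(np.arctan2(m[1,1],m[0,1])))
E
python3 - <<'E'
import cv2
i=cv2.imread("pics/w1.png");cv2.imwrite("pics/w1c.png",cv2.resize(i[145:275,210:340],(520,520),interpolation=cv2.INTER_CUBIC))
E
```

```text
ring [0.59235597 0.15916428 0.0555    ] tool [-0.00105858 -0.00042004  0.17515412]
-0.021 0.066 [277.  177.3]
-0.021 0.098 [276.9 183.1]
0.021 0.066 [276.9 216.4]
0.021 0.098 [276.8 226.1]
0.11579056050126803 -67.24766125969563
0.11493655637007731 -67.64572110778312
0.1263163530723982 23.422116896936938
0.12710774375564038 23.03172681275574
box centre [0.61218041 0.16828218 0.055     ] tool y ang 111.69068698924664
```

View pics/w1c.png

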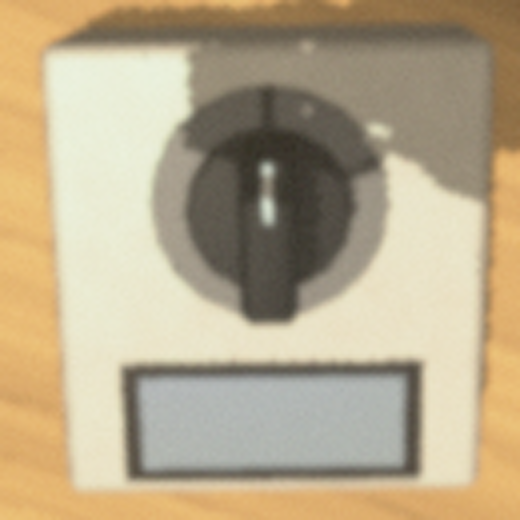

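The bar lines up with the tool's x axis and its axis is within 1 mm of the TCP, so I'll descend and grip.

```bash
python3 -m jog '[[-0.001,0,0.03,0,0,0,0.06],[0,0,0.03,0,0,0,0.06],[0,0,0.03,0,0,0,0.06],[0,0,0.03,0,0,0,0.06],[0,0,0.025,0,0,0,0.06],[0,0,0.012,0,0,0,0.06],[0,0,0,0,0,0,0.06],[0,0,0,0,0,0,0.0]]'
python3 -m jog '[[0,0,0,0,0,0,0],[0,0,0,0,0,0,0],[0,0,0,0,0,0,0],[0,0,0,0,0,0,0],[0,0,0,0,0,0,0],[0,0,0,0,0,0,0]]'
python3 -c "
from h import *
s=r.get_state();print(s['moment'],s['ft_force'],s['q'])"
```

```text
time: 2.82
tcp_pos: [0.5927, 0.1597, 0.0742]
ee_rot: [-0.189, 0.982, -0.0, -0.0]
ft_force: [0.4, -0.7, 0.0]
width: 0.579
grip_force: 0.0
time: 3.32
tcp_pos: [0.595, 0.1591, 0.0768]
ee_rot: [-0.189, 0.982, -0.0, 0.002]
ft_force: [-0.9, -2.4, 6.4]
width: 0.146
grip_force: 61.2
[-0.34462686  0.08317996 -0.02633733] [-0.85495095 -2.3803635   6.44494977] [-0.54599413  0.50244019  0.27129029  1.8094277  -0.17180223  0.84835825
  1.75757476]
```

```bash
python3 -m jog '[[0,0,0,0,0,7,0],[0,0,0,0,0,7,0],[0,0,0,0,0,7,0],[0,0,0,0,0,7,0],[0,0,0,0,0,7,0],[0,0,0,0,0,7,0],[0,0,0,0,0,7,0],[0,0,0,0,0,7,0]]'
python3 -m jog '[[0,0,0,0,0,7,0],[0,0,0,0,0,7,0],[0,0,0,0,0,2,0],[0,0,0,0,0,0,0],[0,0,0,0,0,0,0],[0,0,0,0,0,0,0]]'
python3 - <<'E'
from h import *
s=r.get_state();m=R.from_quat(s["ee_rot"]).as_matrix();print(s['moment'],s['ft_force'],"y ang",np.degrees(np.arctan2(m[1,1],m[0,1])))
cv2.imwrite("pics/w2.png",cv2.cvtColor(r.get_image("wrist"),cv2.COLOR_RGB2BGR))
E
```

```text
time: 3.98
tcp_pos: [0.5949, 0.1578, 0.0768]
ee_rot: [0.297, 0.955, 0.0, 0.002]
ft_force: [0.2, -4.2, 6.5]
width: 0.146
grip_force: 61.5
time: 4.48
tcp_pos: [0.5948, 0.1575, 0.0768]
ee_rot: [0.42, 0.908, -0.001, 0.003]
ft_force: [-1.5, -4.2, 7.9]
width: 0.146
grip_force: 77.1
[-1.08007646  0.18175833  1.84543395] [-1.46551252 -4.17795549  7.90619556] y ang 40.3308322541388
```

View pics/w2.png

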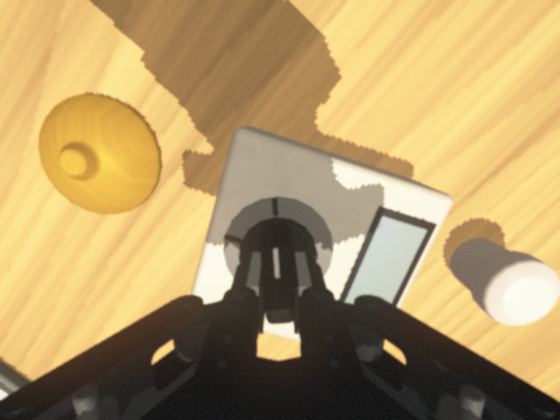

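At the stop: the wrist moment is 1.85 N m and the bar points at the second tick, (275,205). I'll let it go, then rise.

```bash
python3 -m jog '[[0,0,0,0,0,0,0.085],[0,0,0,0,0,0,0.085],[0,0,0,0,0,0,0.085],[0,0,0,0,0,0,0.085],[0,0,0,0,0,0,0.085],[0,0,0,0,0,0,0.085],[0,0,-0.02,0,0,0,0.085],[0,0,-0.03,0,0,0,0.085]]'
python3 -m jog '[[0,0,-0.04,0,0,0,0.085],[0,0,-0.04,0,0,0,0.085],[0,0,-0.03,0,0,0,0.085],[0,0,0,0,0,7,0.085],[0,0,0,0,0,7,0.085],[0,0,0,0,0,7,0.085],[0,0,0,0,0,7,0.085],[0,0,0,0,0,7,0.085]]'
python3 -m jog '[[0,0,0,0,0,7,0.085],[0,0,0,0,0,7,0.085],[0,0,0,0,0,0,0.085]]'
python3 - <<'E'
from h import *
s=r.get_state();m=R.from_quat(s["ee_rot"]).as_matrix();print(m.round(3))
g=np.array([.595,-.1935,.084]);print("handle in tool",m.T@(g-s["tcp_pos"]))
E
```

```text
time: 5.2
tcp_pos: [0.5892, 0.1598, 0.1211]
ee_rot: [0.424, 0.906, -0.003, -0.003]
ft_force: [-0.2, 0.2, -0.0]
width: 0.995
grip_force: 0.0
time: 5.87
tcp_pos: [0.5924, 0.1604, 0.2342]
ee_rot: [0.679, 0.734, 0.0, -0.0]
ft_force: [-0.4, -0.6, -0.3]
width: 0.996
grip_force: 0.0
time: 6.12
tcp_pos: [0.5924, 0.1604, 0.2339]
ee_rot: [0.762, 0.648, -0.0, -0.0]
ft_force: [0.3, 0.5, 0.1]
width: 0.996
grip_force: 0.0
[[ 0.161  0.987 -0.001]
 [ 0.987 -0.161 -0.   ]
 [-0.    -0.001 -1.   ]]
handle in tool [-0.34889545  0.05954833  0.14991394]
```

```bash
python3 -m jog '[[-0.035,0.006,0,0,0,0,0.085],[-0.035,0.006,0,0,0,0,0.085],[-0.035,0.006,0,0,0,0,0.085],[-0.035,0.006,0,0,0,0,0.085],[-0.035,0.006,0,0,0,0,0.085],[-0.035,0.006,0,0,0,0,0.085],[-0.035,0.006,0,0,0,0,0.085],[-0.035,0.006,0,0,0,0,0.085]]'
python3 -m jog '[[-0.035,0.006,0,0,0,0,0.085],[-0.034,0.0055,0,0,0,0,0.085],[0,0,0,0,0,0,0.085],[0,0,0,0,0,0,0.085]]'
python3 - <<'E'
from h import *
i=cv2.cvtColor(r.get_image("wrist"),cv2.COLOR_RGB2BGR);j=cv2.cvtColor(r.get_image("top"),cv2.COLOR_RGB2BGR)
cv2.imwrite("pics/t3w.png",i)
a=cv2.resize(i[60:360,100:460],(720,600),interpolation=cv2.INTER_CUBIC)
a[:160,:160]=cv2.resize(j[180:235,183:238],(160,160),interpolation=cv2.INTER_CUBIC)
cv2.imwrite("pics/w3.png",a)
E
```

```text
time: 6.78
tcp_pos: [0.5954, -0.1254, 0.2343]
ee_rot: [0.76, 0.65, 0.0, -0.0]
ft_force: [0.0, 0.6, -1.1]
width: 0.99
grip_force: 0.0
time: 7.12
tcp_pos: [0.5946, -0.1983, 0.2345]
ee_rot: [0.763, 0.647, -0.0, 0.0]
ft_force: [0.4, -0.3, -0.0]
width: 0.997
grip_force: 0.0
```

View pics/w3.png

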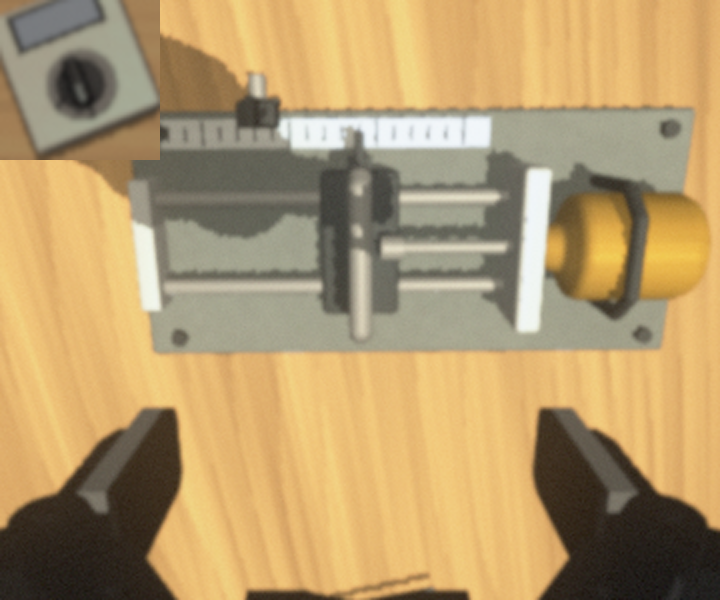

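The inset shows the knob back home. The handle bar runs from (358,172) to (361,338) in the crop, the pointer is at about (353,150), and the mark block is centred at about (257,108).

Run:
```python
from h import *
C=cam("wrist");s=r.get_state();m=R.from_quat(s["ee_rot"]).as_matrix();t=s["tcp_pos"]
P=lambda x,y,z:m.T@(ray(C,100+x/2,60+y/2,z)-t)
a,b=P(358,172,.084),P(361,338,.084)
print("bar",a,b,(a+b)/2,"ang",np.degrees(np.arctan2((a-b)[1],(a-b)[0])))
for z in(.027,.046):print("pointer",z,P(354,145,z))
for z in(.027,.046,.056):print("mark",z,P(257,115,z))
e=[P(*p,.012) for p in((155,352),(660,350),(130,110),(692,108))]
for i,j in((0,1),(2,3)):d=e[j]-e[i];print("bed ang",np.degrees(np.arctan2(d[1],d[0])),np.linalg.norm(d))
i=cv2.imread("pics/t3w.png")
cv2.imwrite("pics/w3c.png",cv2.resize(i[85:165,205:305],(800,640)[:2],interpolation=cv2.INTER_CUBIC)[:600])
```

```text
bar [ 0.05229261 -0.00032232  0.1499933 ] [-0.0312092   0.0013415   0.14987481] [0.0105417  0.00050959 0.14993406] ang -1.1414962125486576
pointer 0.027 [ 0.06315947 -0.00251804  0.20700977]
pointer 0.046 [ 0.06366943 -0.00241788  0.18801042]
mark 0.027 [ 0.07915491 -0.05617124  0.20705895]
mark 0.046 [ 0.07879691 -0.05315968  0.18805693]
mark 0.056 [ 0.07860849 -0.05157464  0.17805587]
bed ang 89.67707131991094 0.3253520729571987
bed ang 89.76258032252677 0.32315000695831275
```

View pics/w3c.png

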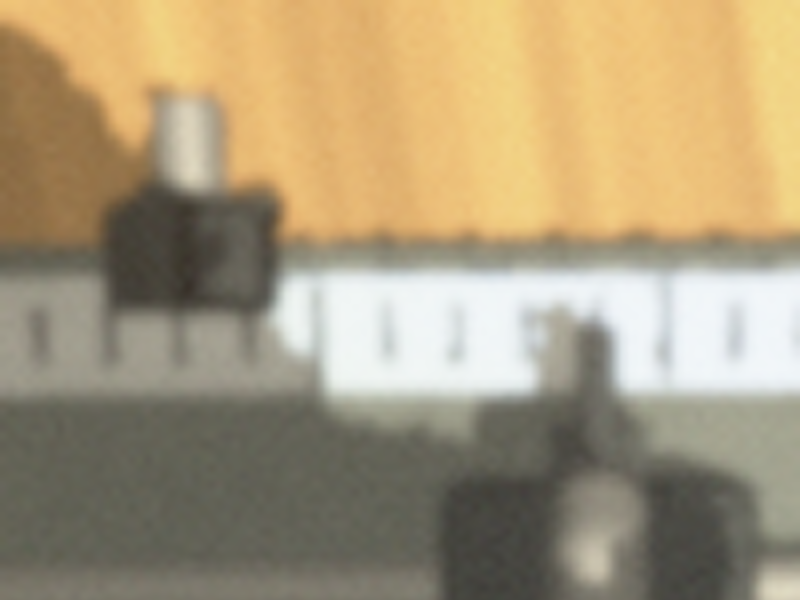

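The pointer fin is the dark strip at crop x≈595, in line with the handle, with its shadow to the left. The mark block is centred at x≈190. I'll fine-tune the alignment visually once gripped, so I'm descending onto the handle now.

```bash
python3 -m jog '[[0.010,0.0005,0.02,0,0,-0.7,0.085],[0,0,0.03,0,0,0,0.085],[0,0,0.03,0,0,0,0.085],[0,0,0.03,0,0,0,0.085],[0,0,0.03,0,0,0,0.085],[0,0,0.025,0,0,0,0.085],[0,0,0.01,0,0,0,0.085],[0,0,0,0,0,0,0.085]]'
python3 -m jog '[[0,0,0,0,0,0,0],[0,0,0,0,0,0,0],[0,0,0,0,0,0,0],[0,0,0,0,0,0,0],[0,0,0,0,0,0,0],[0,0,0,0,0,0,0],[0,0,0,0,0,0,0],[0,0,0,0,0,0,0]]'
python3 - <<'E'
from h import *
cv2.imwrite("pics/w4.png",cv2.cvtColor(r.get_image("wrist"),cv2.COLOR_RGB2BGR))
E
```

```text
time: 7.88
tcp_pos: [0.5962, -0.1808, 0.056]
ee_rot: [0.756, 0.655, -0.001, -0.003]
ft_force: [-0.4, 0.1, 0.2]
width: 0.999
grip_force: 0.0
time: 8.55
tcp_pos: [0.5985, -0.1846, 0.0603]
ee_rot: [0.757, 0.653, 0.001, 0.0]
ft_force: [-1.5, 1.1, 6.6]
width: 0.117
grip_force: 58.6
```

View pics/w4.png

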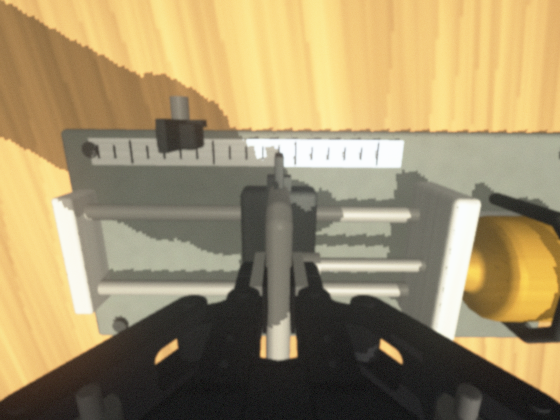

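Gripped at width 0.117, about 12 mm. The pointer is at (279,160) and the mark fin near (178,130), about 53 mm away. I'll pull 44 mm first and then look.

```bash
python3 -m jog '[[0,-0.0055,0,0,0,0,0],[0,-0.0055,0,0,0,0,0],[0,-0.0055,0,0,0,0,0],[0,-0.0055,0,0,0,0,0],[0,-0.0055,0,0,0,0,0],[0,-0.0055,0,0,0,0,0],[0,-0.0055,0,0,0,0,0],[0,-0.0055,0,0,0,0,0]]'
python3 -m jog '[[0,0,0,0,0,0,0],[0,0,0,0,0,0,0]]'
python3 - <<'E'
from h import *
i=cv2.cvtColor(r.get_image("wrist"),cv2.COLOR_RGB2BGR);cv2.imwrite("pics/w5f.png",i)
cv2.imwrite("pics/w5.png",cv2.resize(i[85:205,200:320],(600,600),interpolation=cv2.INTER_CUBIC))
E
```

```text
time: 9.27
tcp_pos: [0.5584, -0.1784, 0.0603]
ee_rot: [0.757, 0.653, 0.002, 0.004]
ft_force: [8.4, -0.8, -3.1]
width: 0.118
grip_force: 58.7
time: 9.43
tcp_pos: [0.558, -0.1783, 0.0603]
ee_rot: [0.757, 0.653, 0.002, 0.004]
ft_force: [7.5, -2.2, -2.5]
width: 0.117
grip_force: 58.8
```

View pics/w5.png

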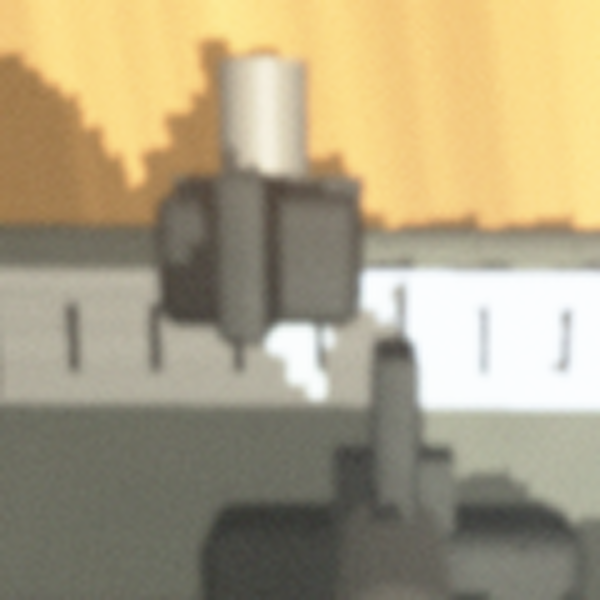

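The mark fin's top is at crop x≈241 (px 248.2, row ~136) and the pointer's top at x≈394 (px 278.8, row ~155).

Run:
```python
from h import *
C=cam("wrist");s=r.get_state();m=R.from_quat(s["ee_rot"]).as_matrix();t=s["tcp_pos"]
a=m.T@(ray(C,248.2,85+340/5,.056)-t);b=m.T@(ray(C,278.8,85+345/5,.046)-t);c=m.T@(ray(C,278.8,85+500/5,.046)-t);print(a,b,c,a-b)
```

```text
[ 0.05908191 -0.01527864  0.00410957] [ 0.05766313 -0.00057092  0.01423372] [ 0.0414903  -0.00055031  0.01425469] [ 0.00141878 -0.01470772 -0.01012414]
```

```bash
python3 -m jog '[[0,-0.004,0,0,0,0,0],[0,-0.004,0,0,0,0,0],[0,-0.004,0,0,0,0,0],[0,-0.003,0,0,0,0,0],[0,0,0,0,0,0,0],[0,0,0,0,0,0,0],[0,0,0,0,0,0,0]]'
python3 - <<'E'
from h import *
i=cv2.cvtColor(r.get_image("wrist"),cv2.COLOR_RGB2BGR)
cv2.imwrite("pics/w6.png",cv2.resize(i[85:205,200:320],(600,600),interpolation=cv2.INTER_CUBIC))
E
```

```text
time: 10.07
tcp_pos: [0.5442, -0.1761, 0.0603]
ee_rot: [0.757, 0.653, 0.003, 0.004]
ft_force: [9.4, -1.4, -3.6]
width: 0.117
grip_force: 59.0
```

View pics/w6.png

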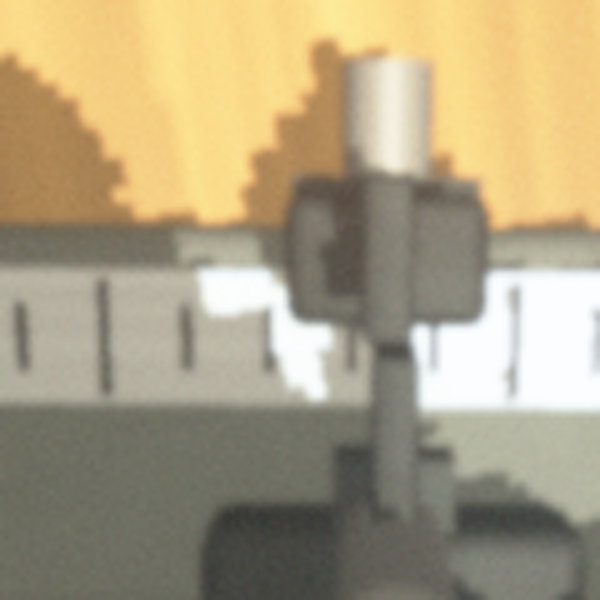

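The mark fin (crop x≈389) and pointer (x≈394) are lined up to about 0.5 mm. I'll hold briefly and then hand in.

```bash
python3 -m jog '[[0,0,0,0,0,0,0],[0,0,0,0,0,0,0],[0,0,0,0,0,0,0],[0,0,0,0,0,0,0],[0,0,0,0,0,0,0],[0,0,0,0,0,0,0]]'; python3 -c "
from plant import r
print(r.job_done())"
```

```text
time: 10.62
tcp_pos: [0.5443, -0.1761, 0.0603]
ee_rot: [0.757, 0.653, 0.003, 0.004]
ft_force: [8.6, -2.1, -3.6]
width: 0.113
grip_force: 59.0
the job is handed in; nothing more can be done
None
```

The job is handed in: I twisted the knob to its stop and it sprang back to rest, and the arm is still gripping the handle with the pointer about 0.5 mm from the mark; hand-in returned no verdict.

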